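# Square a board sample in its nest and clamp it by fingertip

### The job

In the nest that holds the blue board sample, gently slide the sample sideways with the fingertips until its edge lies flat against the nest's side rail, then press that nest's clamp arm lightly down until the pad rests on the sample, and draw back. Grip and lift nothing, and do not shove the nest along the bench. Do not touch the other nest or its orange sample, whose coat is still tacky, and leave the tools and weights around where they are.

Things in the scene. Friction and masses are not known exactly. Their poses are not given: they have to be found in the camera images.
- nest_a: Steel toggle clamp nest, loose on the bench, 80 x 186 x 71 mm, 1.2 kg. Origin on the underside, z up. In mm in its frame: base plate x -40..40, y -42..93, top at z 10; end stop 6 high with inner face at y 82; hinge cheeks x -10..10, y -30..4, up to z 42; red handle grip at y -92..-42. The -x side is open for fingertips. Holds the blue sample: work on this one.
- nest_a_rail (a point): Side rail of nest_a: a raised straight bar on the base plate, along the nest's y from 26 to 76 mm, 6 mm high (top 16 mm over the bench). This point is the middle of its inner face, top edge, at x = +30, y = 51 mm of the nest; the face looks to -x.
- nest_a_handle (a joint): Clamp hinge of nest_a, rad, about its x axis at y -14, z 34 mm; grows as the arm with the pad rises and the red handle sinks, up to 0.63. Starts open, 0.38 to 0.50 (arm end about 70 mm over the bench); about 0.07 with the pad resting on an 8 mm sample. Friction holds it where it is left; about 5 N straight down near the arm's end moves it. No spring.
- nest_a_arm (a point): Spot on the upper face of the clamp arm of nest_a, 11 mm from its end, above the round pad (14 mm across); the arm is a 7 mm wide bar at x -1.5 mm of the nest, over the sample. The spot moves with the arm: about 46 mm over the bench when the pad rests on the 8 mm sample.
- panel_blue_mid (a point): Centre of the blue sample: a loose board 64 (x) x 60 (y) x 8 mm, 40 g, brown edges, blue top. Lies on the base plate of nest_a, underside 10 mm over the bench, axes about the nest's. Starts 6 to 14 mm short of the side rail and a little askew; against the rail its centre is at x -2, its free edge at x -34 mm of the nest. Slides at under 1 N; the nest itself slides at 6 to 9 N.
- nest_b: Steel toggle clamp nest, loose on the bench, 80 x 186 x 71 mm, 1.2 kg. Same make and axes as nest_a. It holds the orange sample and must not be touched.
- nest_b_handle (a joint): Clamp of nest_b, as nest_a_handle; open, to be left so.
- panel_orange_mid (a point): Centre of the orange sample: a loose board 64 (x) x 60 (y) x 8 mm, 40 g, brown edges, orange top. Lies on the base plate of nest_b, underside 10 mm over the bench, axes about the nest's. Freshly coated, must not be touched.
- weight_mid (a point): Bystander, loose: brass calibration weight 36 mm across, 40 tall; this point is on its axis, 15 mm up.
- tin_mid (a point): Bystander, loose: round tin with green lid, 66 mm across, 30 tall; point at its centre.
- collet_mid (a point): Bystander, loose: small brass collet 21 mm across, 27 tall; point on its axis, 15 mm up.
- driver: Bystander, loose: screwdriver with red handle, 160 mm long along y, 26 thick; origin under its middle.
- panel_blue: The blue board sample itself; origin at the centre of its underside.
- panel_orange: The orange board sample itself; origin at the centre of its underside.

How it is judged:
By the outcome, as a careful person would: the job done as asked, in the order asked, and still so for the second after the job is handed in, with the robot touching nothing.
It also fails if it takes over 35 s, if anything falls off the work surface, if the arm or the gripper's body presses on something with over 40 N, if the wrist force passes 120 N, or if a joint passes its speed limit or range.

### The arm

A 6-joint arm with a two-finger parallel gripper is mounted at the origin on a cart in front of the work surface, level with it; the furniture and walls round the work are solid. World frame = base frame: x ahead of the robot, y to its left, z up, the work surface at z = 0. Lengths are in mm, angles in degrees, forces in N, time in s.
With the tool pointing down it reaches from about 300 to 850 mm from the base axis. Payload 4.2 kg.
Tool frame: the origin (TCP) lies between the finger pads; the fingertips stand 25 mm ahead of it and the grasp point (between the pads) lies 6 mm ahead of it; x points along the fingers, y is the direction in which the jaws open and shut, and the axes are right-handed (so a half turn about x gives the same grasp; the last joint's range is limited). The gripper opens to 91 mm and grips with 3 to 60 N. Pads are 32 mm wide; open, the fingers measure 118 mm over their backs; the gripper's body (76 mm by 178 mm) begins 60 mm behind the grasp point.
Start: joints at [64.458, 18.312, 89.639, -0, 72.044, -1.146], TCP at [237.507, 523.671, 238.976] pointing down, gripper open.
Joint ranges: [-177.97, 177.97], [-48.28, 115.42], [12.27, 149.76], [-77.06, 257.06], [2.81, 150.46], [-146.56, 146.56]. Speed limits (degrees/s): [147.25, 147.25, 180, 180, 180, 180].

### API

Orientations are given as [roll, pitch, yaw] about the fixed x, y, z axes, in that order (R = Rz(yaw) Ry(pitch) Rx(roll)).
In Python, from workcell import env gives the robot as it stands.
- The arm moves only by the tool jog_arm, never from a script. Its argument "plan" is one flat list of numbers, 4 for each row, row after row: the shift along the tool's x, y, z in cm, then the turn about the tool's x in units of 6 degrees (1.0 is 6 degrees). In form: [tx, ty, tz, turn, tx, ty, tz, turn, ...]. A call has 1 to 12 rows; each row shifts and turns the commanded pose from where the row before left it, along the tool's axes as they then stand; what a row does not reach is not made up. A row lasts 1/12 s, in which the tool goes at most 41.7 mm and 7.16 degrees, less where a joint would pass 70% of its speed; a pose out of reach is approached as far as the arm can. A call with a gripper value outside its range is refused whole. "claw" is the finger opening in cm, from 0 to 9.12, set as the call begins (left out, the last holds). The fingers move at their own pace and stop on an object; "newtons" is the grip in N (left out, the last holds). Time passes only in rows, so rows that do not move let the fingers close. It gives the time, the measured TCP pose, the force and the opening at its end, in the units of the state.
- env.state(): the state, without advancing time (a new reading comes with each control period).
- env.grab_frame(name): name is "side" or "top" or "wrist"; returns the picture (384x512x3 uint8, red, green, blue); there is no depth.
- env.calibration(name): a dict with "vertical_fov" (degrees; the focal length in pixels is half the picture's height over the tangent of half this angle, whatever the lens; pixels are square), "cx", "cy" (the principal point, pixels), "k1" (the pictures are not rectified: a ray, as slopes to the right and down, at radius r is drawn at 1 + k1 r^2 times it, then the intrinsics apply), "origin" and "orientation" of the camera in the world; the wrist camera has in their place "T_tool_cam" (4x4, takes a point from camera to tool coordinates, whose origin is the TCP and whose axes are the tool frame's). Camera axes: x right, y down, z forward; pixel columns grow to the right and rows downward; lengths in mm; the calibration is good to about 2 mm. A picture is of the moment at which its call begins: read the wrist's pose just before it. calibration takes no time and is no camera call.
- env.job_done(): hands the job in, once; it reports no verdict.
The state is a dict: "time_s": time; "qpos": joint angles; "qvel": joint speeds; "effort": joint torques, N m; "ee_pos": TCP position; "ee_rot": TCP orientation; "force": force on the tool from outside, world axes, zero at the start; "torque": the same for the moment, N m; "gripper_width": finger opening in mm.
Only numpy, scipy, OpenCV 4.12 (cv2) and the standard library are available. Lean on these libraries where they do the work, as an engineer would, in place of code of your own. Each camera call takes 0.05 s, during which the arm holds its last target.

## Working session

There is one attempt and no reset: what is moved stays moved. The work goes in short steps, Python scripts to look and compute and a tool call to move; the robot and the scene stay as the last step left them, time stands still between calls to the robot, and variables do not carry over. Pictures are saved under pics/ and viewed, and the job is handed in when it is done.

Besides the shell and the picture viewer there is one more tool, called after "Call:" as name(argument=value, ...), one argument or row to a line, values as JSON. jog_arm: Moves the arm, as the interface text tells. Its arguments: {"type":"object","properties":{"plan":{"type":"array"},"claw":{"type":"number"},"newtons":{"type":"number"}},"required":["plan"]}

```bash
ls; mkdir -p pics; python3 - <<'E'
from workcell import env
import cv2
print(env.state())
for n in ("side","top","wrist"):
    print(n,env.calibration(n))
    im=env.grab_frame(n); cv2.imwrite(f"pics/{n}0.png",im[:,:,::-1])
E
```

```text
pics
{'time_s': 0.0, 'qpos': array([ 6.44585722e+01,  1.83528913e+01,  8.97061100e+01,  8.38086411e-04,
        7.20418785e+01, -1.14805545e+00]), 'qvel': array([ 0.06094424,  0.05180277, -0.07789011,  0.04409534, -0.09116788,
       -0.07730509]), 'effort': array([ 7.98124383e-04, -4.12457907e+01, -2.31970060e+01,  7.26225972e-02,
        4.57828282e-02, -1.55576595e-04]), 'ee_pos': array([237.29675596, 523.26068608, 238.10969785]), 'ee_rot': array([ -91.60059834,   89.89911719, -115.99422975]), 'force': array([-0.35071361,  0.16081634,  0.55390375]), 'torque': array([-0.10363867, -0.00449233,  0.00998271]), 'gripper_width': 90.90290140549457}
side {'vertical_fov': 57.40439721948482, 'cx': 254.24626748821052, 'cy': 189.16321056967504, 'k1': 0.016076104410391447, 'origin': array([ 534.79500028, -603.89812781,  600.41575381]), 'orientation': array([-1.27310756e+02,  3.01123761e-02, -2.52765531e+00])}
top {'vertical_fov': 54.52407243165311, 'cx': 260.6874126997806, 'cy': 191.64733449309702, 'k1': -0.05583623432044095, 'origin': array([489.52516263,  70.44418463, 894.90968539]), 'orientation': array([-174.63598714,    1.12703159,  -90.58722788])}
wrist {'vertical_fov': 68.2321950045798, 'cx': 251.70098868993077, 'cy': 191.30207300590632, 'k1': 0.0063137415516045315, 'T_tool_cam': array([[ 5.78720934e-04, -2.96766609e-01,  9.54949865e-01,
        -1.45945961e+02],
       [ 9.99999456e-01,  1.00091954e-03, -2.94969539e-04,
        -2.93825054e-01],
       [-8.68290868e-04,  9.54949516e-01,  2.96767027e-01,
        -8.39585072e+01],
       [ 0.00000000e+00,  0.00000000e+00,  0.00000000e+00,
         1.00000000e+00]])}
```

View pics/top0.png

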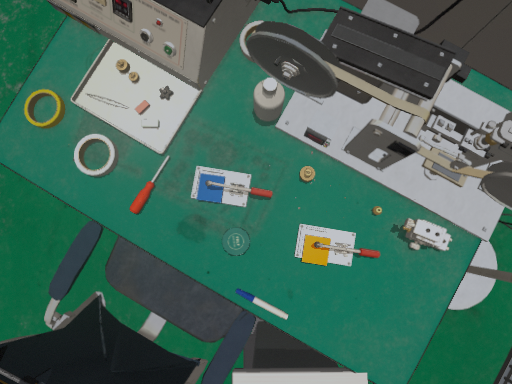

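View pics/side0.png

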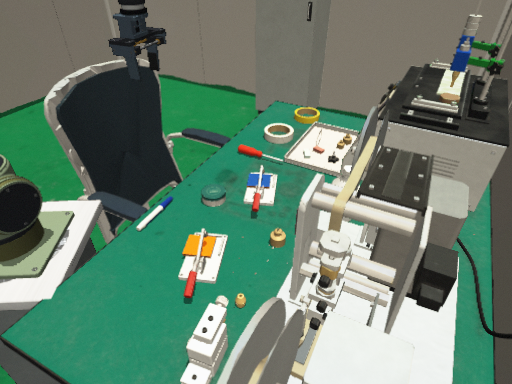

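View pics/wrist0.png

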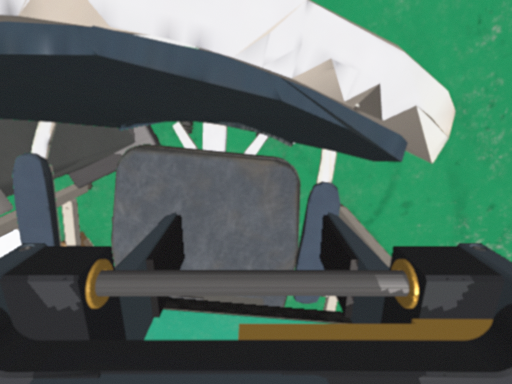

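```bash
cat > h.py <<'E'
import numpy as np, cv2
from scipy.spatial.transform import Rotation as Ro
from workcell import env
def Rm(r): return Ro.from_euler('xyz',r,degrees=True).as_matrix()
def cam(n,st=None):
    c=env.calibration(n)
    if n=='wrist':
        T=np.eye(4);T[:3,:3]=Rm(st['ee_rot']);T[:3,3]=st['ee_pos'];M=T@c['T_tool_cam'];R,o=M[:3,:3],M[:3,3]
    else: R,o=Rm(c['orientation']),np.array(c['origin'])
    f=192/np.tan(np.radians(c['vertical_fov']/2))
    return R,o,f,c['cx'],c['cy'],c['k1']
def ray(C,uv):
    R,o,f,cx,cy,k=C
    p=(np.atleast_2d(uv).astype(float)-[cx,cy])/f
    q=p.copy()
    for _ in range(20): q=p/(1+k*(q**2).sum(1,keepdims=True))
    d=np.c_[q,np.ones(len(q))]@R.T
    return o,d
def plane(C,uv,z):
    o,d=ray(C,uv); return o+d*((z-o[2])/d[:,2])[:,None]
def proj(C,P):
    R,o,f,cx,cy,k=C
    c=(np.atleast_2d(P)-o)@R; s=c[:,:2]/c[:,2:]
    return s*(1+k*(s**2).sum(1,keepdims=True))*f+[cx,cy]
def shoot(n,name):
    st=env.state(); im=env.grab_frame(n); cv2.imwrite(f"pics/{name}.png",im[:,:,::-1]); 
    np.savez(f"pics/{name}.npz",pos=st['ee_pos'],rot=st['ee_rot']); return st,im
def rect(m):
    cs,_=cv2.findContours(m.astype(np.uint8),cv2.RETR_EXTERNAL,cv2.CHAIN_APPROX_NONE)
    return max(cs,key=cv2.contourArea)[:,0,:]
E
python3 - <<'E'
from h import *
C=cam('top'); im=cv2.imread('pics/top0.png'); hsv=cv2.cvtColor(im,cv2.COLOR_BGR2HSV)
print(Rm(env.state()['ee_rot']))
m=cv2.inRange(hsv,(100,120,60),(125,255,255)); m[:,:180]=0;m[:,260:]=0;m[220:]=0;m[:165]=0
c=rect(m); P=plane(C,c,18)[:,:2].astype(np.float32); print('blue',cv2.minAreaRect(P))
w=cv2.inRange(hsv,(0,0,150),(180,60,255)); w[:,:185]=0;w[:,255:]=0;w[215:]=0;w[:160]=0
w=cv2.morphologyEx(w|m,cv2.MORPH_CLOSE,np.ones((7,7)))
P=plane(C,rect(w),10)[:,:2].astype(np.float32); print('base',cv2.minAreaRect(P),cv2.boxPoints(cv2.minAreaRect(P)))
print('pad-end',plane(C,[[209,184]],70),'handle',plane(C,[[271,194]],15))
print('tin',plane(C,[[236,241]],30),'weight',plane(C,[[307,174]],30))
cv2.imwrite('pics/z.png',cv2.resize(im[150:270,170:370],None,fx=4,fy=4,interpolation=2))
s=cv2.imread('pics/side0.png');cv2.imwrite('pics/zs.png',cv2.resize(s[155:305,160:310],None,fx=4,fy=4,interpolation=2))
E
```

```text
[[-5.67867995e-04  4.13046511e-01  9.10709755e-01]
 [-1.18381213e-03  9.10708986e-01 -4.13046900e-01]
 [-9.99999138e-01 -1.31266537e-03 -2.81930176e-05]]
blue ((582.19091796875, 206.2509002685547), (57.196712493896484, 63.28986740112305), 81.44123077392578)
base ((587.1221923828125, 181.34756469726562), (139.1320343017578, 81.7264404296875), 80.1748046875) [[534.9874   119.774895]
 [615.51514  105.82885 ]
 [639.25696  242.92023 ]
 [558.72925  256.86627 ]]
pad-end [[585.73692632 201.34094704  70.        ]] handle [[566.43737163  62.52243187  15.        ]]
tin [[457.15557294 144.81169054  30.        ]] weight [[611.06562917 -22.13354995  30.        ]]
```

View pics/z.png

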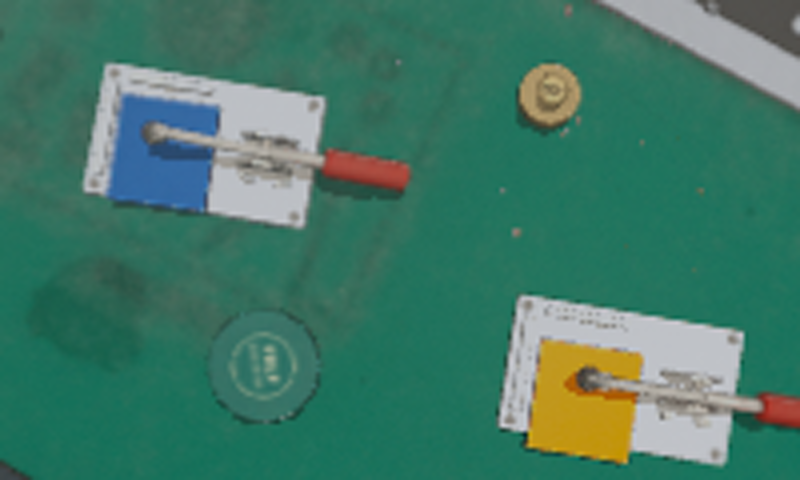

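View pics/zs.png

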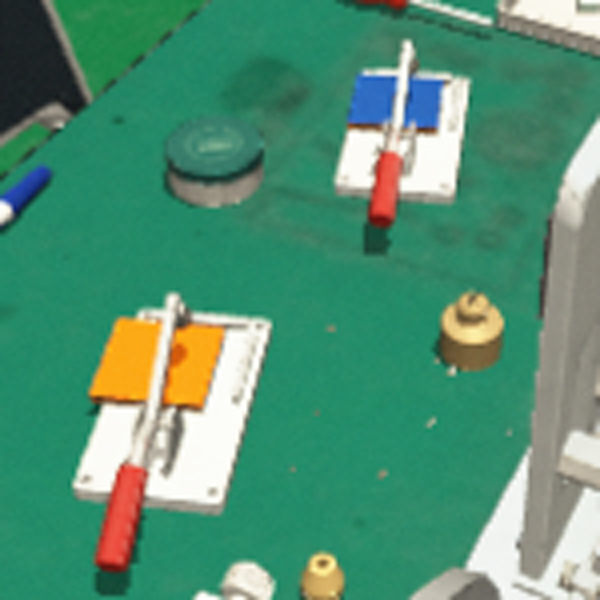

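Call:
jog_arm(
  plan=[0, 0, 0, -0.81, 0, 0, 0, -0.81, 0, 0, 0, -0.81, 0, -2.1, 2.4, 0, 0, -2.1, 2.4, 0, 0, -2.1, 2.4, 0, 0, -2.1, 2.4, 0, 0, -2.1, 2.4, 0, 0, -2.1, 2.4, 0, 0, -2.1, 2.4, 0, 0, -2.1, 2.4, 0, 0, -2.1, 2.4, 0],
  claw=0,
  newtons=10,
)

```text
time_s: 1.15
ee_pos: [418.7, 299.2, 238.8]
ee_rot: [-153.4, 90.0, -163.2]
force: [0.7, 0.1, -0.3]
gripper_width: 14.2
```

Call:
jog_arm(
  plan=[2, -1.6, 1.9, 0, 2, -1.6, 1.9, 0, 2, -1.6, 1.9, 0, 2, -1.6, 1.9, 0, 2, 0, 0, 0, 1.8, 0, 0, 0, 0, 0, 0, 0, 0, 0, 0, 0],
)

```text
time_s: 1.82
ee_pos: [481.6, 224.3, 120.3]
ee_rot: [-148.0, 89.9, -157.9]
force: [-0.5, 0.2, 0.6]
gripper_width: 0.7
```

```bash
python3 - <<'E'
from h import *
st,im=shoot('wrist','w1'); print(st['ee_pos'],st['ee_rot'],st['force']); print(Rm(st['ee_rot']).round(3))
E
```

```text
[481.58643108 224.28912893 120.28090812] [-148.02857316   89.86215611 -157.85274849] [-0.50416467  0.19844825  0.57700534]
[[-0.002  0.171  0.985]
 [-0.001  0.985 -0.171]
 [-1.    -0.001 -0.002]]
```

View pics/w1.png

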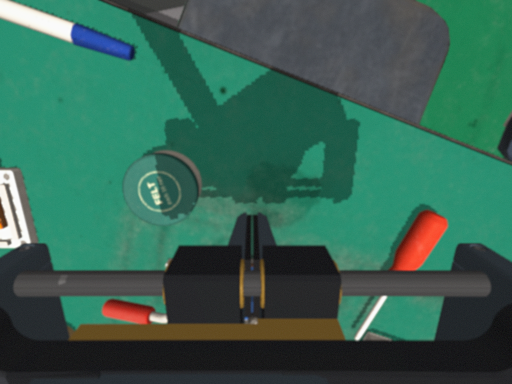

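Call:
jog_arm(
  plan=[-2, 0, 2, 0, -2, 0, 2.6, 0, -2, 0, 2.6, 0, 0, 0, 2.6, 0, 0, 0, 2.6, 0, 0, 0, 2.6, 0, 0, 0, 0, 0, 0, 0, 0, 0],
)

```text
time_s: 2.53
ee_pos: [630.8, 199.3, 182.0]
ee_rot: [33.8, 89.9, 23.9]
force: [0.1, -0.0, 0.3]
gripper_width: 0.3
```

```bash
python3 - <<'E'
from h import *
st,im=shoot('wrist','w2'); print(st['ee_pos'],st['ee_rot'],st['force'])
cv2.imwrite('pics/w2z.png',cv2.resize(im[60:260,120:386,::-1],None,fx=3,fy=3,interpolation=2))
E
```

```text
[630.84259756 199.25101122 182.04348485] [33.75290155 89.89102116 23.91521193] [ 0.05322925 -0.04411525  0.25980205]
```

View pics/w2z.png

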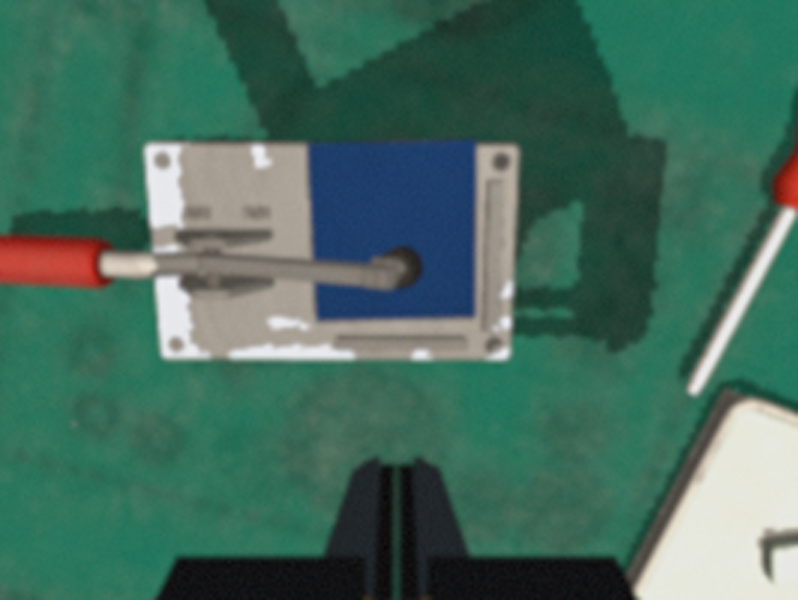

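```bash
python3 - <<'E'
from h import *
d=np.load('pics/w2.npz'); C=cam('wrist',{'ee_pos':d['pos'],'ee_rot':d['rot']})
im=cv2.imread('pics/w2.png'); hsv=cv2.cvtColor(im,cv2.COLOR_BGR2HSV)
u=lambda a:np.array(a)/3.+[120,60]-0.33
base=plane(C,u([[145,145],[520,145],[511,359],[162,359]]),10)[:,:2]
print(base.round(1),[np.linalg.norm(base[i]-base[(i+1)%4]).round(1) for i in range(4)])
yd=(base[1]-base[0])+(base[2]-base[3]); yd/=np.linalg.norm(yd); xd=np.array([yd[1],-yd[0]])
o=base.mean(0)-25.5*yd
print('yaw',np.degrees(np.arctan2(xd[1],xd[0])),'origin',o)
N=lambda P:np.c_[(P-o)@xd,(P-o)@yd].round(1)
print('base in nest',N(base))
m=cv2.inRange(hsv,(100,100,30),(130,255,255)); m[260:]=0
k=rect(m); P=plane(C,k,18)[:,:2].astype(np.float32); r=cv2.minAreaRect(P); print('blue',r, N(cv2.boxPoints(r)),N(np.array([r[0]])))
print('board corners',N(plane(C,u([[309,142],[475,140],[475,319],[317,321]]),18)[:,:2]))
print('rail inner',N(plane(C,u([[335,336],[468,336]]),16)[:,:2]))
# arm end: triangulate wrist & top
T=cam('top')
o1,d1=ray(C,u([[403,266]])); 
for z in(40,50,60,70): print(z,N(plane(C,u([[403,266],[418,266]]),z)[:,:2]),N(plane(T,[[170+151/4,150+131/4]],z)[:,:2]))
E
```

```text
[[537.8 123.7]
 [560.6 256.1]
 [638.8 242.6]
 [615.9 109.7]] [np.float64(134.4), np.float64(79.3), np.float64(134.8), np.float64(79.3)]
yaw -9.784471415541235 origin [583.94019253 157.88819164]
base in nest [[-39.6 -41.6]
 [-39.7  92.8]
 [ 39.7  92.8]
 [ 39.6 -42. ]]
blue ((582.0860595703125, 206.51092529296875), (58.022010803222656, 62.653926849365234), 81.49031066894531) [[-40.8  17.9]
 [ 21.9  19.3]
 [ 20.6  77.3]
 [-42.1  75.9]] [[-10.1  47.6]]
board corners [[-40.8  18. ]
 [-41.5  75.9]
 [ 22.2  77.7]
 [ 22.9  19. ]]
rail inner [[29.1 25.4]
 [29.1 75.4]]
40 [[-0.9 50.7]
 [-0.9 55.8]] [[-0.6 51.8]]
50 [[-2.4 50.6]
 [-2.4 55.5]] [[-1.5 50. ]]
60 [[-4.  50.5]
 [-4.  55.3]] [[-2.4 48.2]]
70 [[-5.5 50.4]
 [-5.5 55. ]] [[-3.3 46.4]]
```

Call:
jog_arm(
  plan=[0, 0, -2.4, 0, 0, 0, -2.4, 0, 0, 0, -2.4, 0, 0, 0, -2.4, 0, 0, 0, -2.4, 0, 0, 0, 0, 1.15, 0, 0, 0, 1.15, 0, 0, 0, 1.15, 0, 0, 0, 1.15, 0, 0, 0, 1.15, 0, 0, 0, 1.15, 0, 0, 0, 1.15],
)

```text
time_s: 3.58
ee_pos: [510.2, 219.9, 181.9]
ee_rot: [104.1, 90.0, 45.7]
force: [-0.7, -0.3, -0.7]
gripper_width: 0.5
```

Call:
jog_arm(
  plan=[0, 0, 0, 1.15, 0, 0, 0, 1.15, 0, 0, 0, 1.15, 0, 0, 0, 1.15, 0, 0, 0, 1.15, 0, 0, 0, 1.15, 0, 0, 0, 1.15, 0, 0, 0, 1.15, 0, 0, 0, 1.15, 0, 0, 0, 1.15, 0, 0, 0, 1.15, 0, 0, 0, 1.15],
)

```text
time_s: 4.58
ee_pos: [510.2, 219.9, 181.9]
ee_rot: [-165.1, 90.0, 53.7]
force: [0.9, -0.3, -0.3]
gripper_width: 0.4
```

Call:
jog_arm(
  plan=[0, 0, 0, 1.15, 0, 0, 0, 1.15, 0, 0, 0, 1.15, 0, 0, 0, 1.15, 0, 0, 0, 1.15, 0, 0, 0, 1.15, 0, 0, 0, 1.15, 2.5, 0, 0, 0, 2.5, 0, 0, 0, 2.5, 0, 0, 0, 2.5, 0, 0, 0, 0, 0, 0, 0],
)

```text
time_s: 5.58
ee_pos: [507.3, 218.6, 77.6]
ee_rot: [30.0, 89.5, -159.2]
force: [-0.8, -0.7, -0.4]
gripper_width: 0.3
```

```bash
cat >> h.py <<'E'
yw=np.radians(-9.78); xd=np.array([np.cos(yw),np.sin(yw)]); yd=np.array([-xd[1],xd[0]]); No=np.array([583.94,157.89])
def N(P): P=np.atleast_2d(P)[:,:2]; return np.c_[(P-No)@xd,(P-No)@yd]
def rep():
    st=env.state(); R=Rm(st['ee_rot'])
    print('t',st['time_s'],'nest xy',N(st['ee_pos']).round(2),'z',st['ee_pos'][2].round(2),'tool y in nest deg',np.degrees(np.arctan2(R[1,1],R[0,1]))-np.degrees(yw),'tilt',R[2].round(4),'F nest',(st['force'][:2]@xd).round(2),(st['force'][:2]@yd).round(2),st['force'][2].round(2)); return st
E
python3 - <<'E'
from h import *
st=rep(); print(st['qpos'])
st,im=shoot('wrist','w3'); shoot('side','s3')
E
```

```text
t 5.5833 nest xy [[-85.81  46.83]] z 77.59 tool y in nest deg -89.37126794370835 tilt [-1.      0.0046  0.008 ] F nest -0.7 -0.79 -0.4
[2.21125985e+01 2.52090868e+01 1.04819533e+02 1.54691491e-02
 5.04970710e+01 1.21255015e+02]
```

View pics/w3.png

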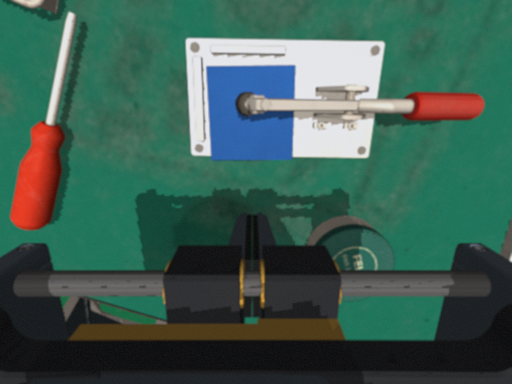

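View pics/s3.png

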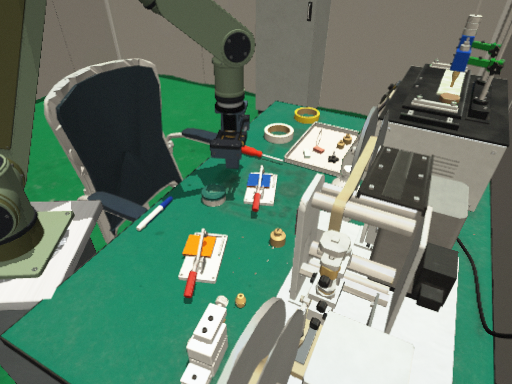

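Call:
jog_arm(
  plan=[0.9, -0.1, 0, 0.1, 1, -0.1, 0, 0, 1, 0, 0, 0, 1, 0, 0, 0, 0, 0, -0.4, 0, 0, 0, -0.4, 0, 0, 0, -0.4, 0, 0, 0, 0, 0, 0, 0, 0, 0],
)

```text
time_s: 6.43
ee_pos: [524.6, 219.4, 42.3]
ee_rot: [-144.9, 89.9, 25.2]
force: [0.4, -0.5, -0.4]
gripper_width: 0.4
```

```bash
python3 - <<'E'
from h import *
rep(); shoot('wrist','w4'); rep()
E
```

```text
t 6.4333 nest xy [[-68.98  50.57]] z 42.34 tool y in nest deg -90.06105586320467 tilt [-1.e+00 -7.e-04 -9.e-04] F nest 0.47 -0.42 -0.37
t 6.4833 nest xy [[-69.33  50.45]] z 42.27 tool y in nest deg -90.05569787645575 tilt [-1.e+00 -4.e-04 -5.e-04] F nest -0.24 0.62 -0.32
```

View pics/w4.png

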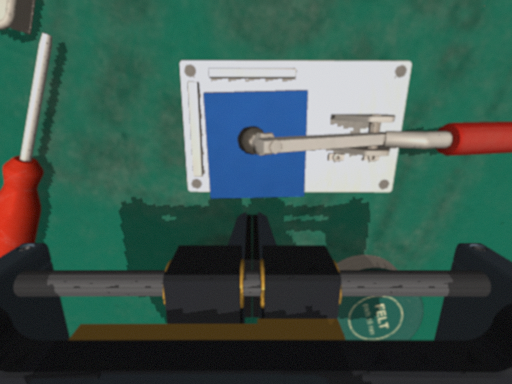

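Call:
jog_arm(
  plan=[0.2, 0.1, 0, 0, 0.2, 0.05, 0, 0, 0, 0, -0.3, 0, 0, 0, -0.3, 0, 0, 0, -0.2, 0, 0, 0, -0.2, 0, 0, 0, -0.2, 0, 0, 0, -0.2, 0, 0, 0, 0, 0, 0, 0, 0, 0],
)

```text
time_s: 7.32
ee_pos: [537.5, 215.5, 37.9]
ee_rot: [-146.3, 90.0, 23.9]
force: [-0.8, 0.1, -1.0]
gripper_width: 0.3
```

```bash
cat >> h.py <<'E'
def look(name):
    st=rep(); st2,im=shoot('wrist',name); C=cam('wrist',st2)
    bgr=im[:,:,::-1].copy(); hsv=cv2.cvtColor(bgr,cv2.COLOR_BGR2HSV)
    m=cv2.inRange(hsv,(100,100,30),(130,255,255)); m[240:]=0
    m=cv2.morphologyEx(m,cv2.MORPH_OPEN,np.ones((3,3)))
    k=rect(m); Q=N(plane(C,k,18)); 
    r=cv2.minAreaRect(Q.astype(np.float32)); print('blue minrect',np.round(cv2.boxPoints(r),1).tolist(),r[1],r[2])
    up=[]
    for a in range(24,74,4):
        s=Q[np.abs(Q[:,1]-a)<1.5]
        if len(s): up.append((a,s[:,0].max()))
    up=np.array(up); f=np.polyfit(up[:,0],up[:,1],1); print('edge x at y51',np.polyval(f,51).round(2),'slope deg',np.degrees(np.arctan(f[0])).round(2), up[:,1].round(1))
    cv2.imwrite(f'pics/{name}z.png',cv2.resize(bgr[40:240,130:396],None,fx=3,fy=3,interpolation=2))
    return C
E
python3 - <<'E'
from h import *
look('w5')
E
```

```text
t 7.3167 nest xy [[-55.52  48.91]] z 37.93 tool y in nest deg -90.04037839180896 tilt [-1.e+00 -1.e-04 -2.e-04] F nest -0.85 -0.04 -0.95
blue minrect [[-37.20000076293945, 75.9000015258789], [-36.900001525878906, 17.299999237060547], [26.5, 17.600000381469727], [26.299999237060547, 76.19999694824219]] (63.457298278808594, 58.55088424682617) 0.2647205889225006
edge x at y51 26.01 slope deg -0.64 [26.5 26.5 26.5 25.9 25.9 25.9 25.9 25.9 25.9 25.9 25.9 25.9 25.9]
```

View pics/w5z.png

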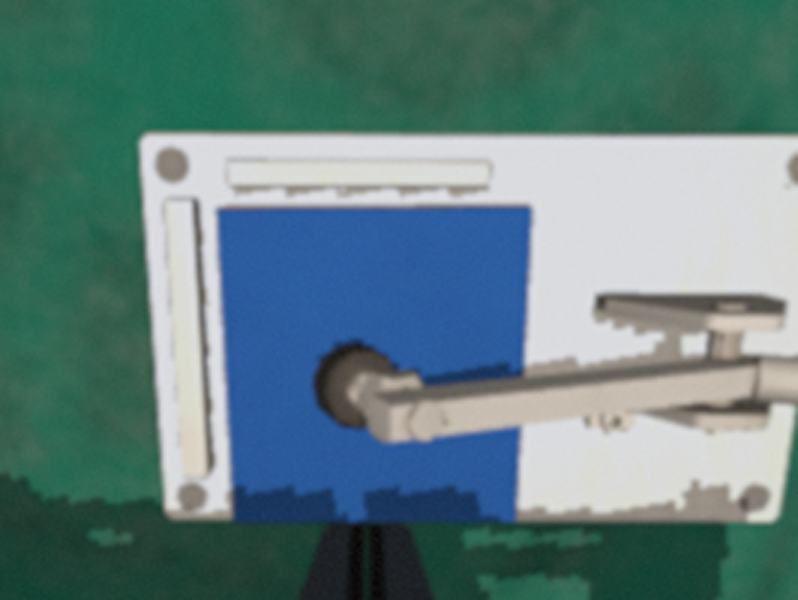

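Call:
jog_arm(
  plan=[0, 0, -0.05, 0, 0, 0, -0.05, 0, 0, 0, -0.05, 0, 0, 0, -0.05, 0, 0, 0, -0.05, 0, 0, 0, 0, 0],
)

```text
time_s: 7.87
ee_pos: [539.9, 215.1, 38.0]
ee_rot: [-141.9, 90.0, 28.2]
force: [0.5, -0.8, -0.9]
gripper_width: -0.0
```

```bash
python3 - <<'E'
from h import *
look('w6')
E
```

```text
t 7.8667 nest xy [[-53.09  48.92]] z 37.96 tool y in nest deg -90.03499336833723 tilt [-1.e+00 -1.e-04 -2.e-04] F nest 0.6 -0.71 -0.88
blue minrect [[-35.20000076293945, 75.9000015258789], [-35.20000076293945, 17.399999618530273], [28.399999618530273, 17.399999618530273], [28.299999237060547, 76.0]] (63.5460205078125, 58.547142028808594) 0.012353646568953991
edge x at y51 28.35 slope deg -0.01 [28.3 28.3 28.4 28.4 28.4 28.4 28.3 28.3 28.3 28.3 28.3 28.3 28.3]
```

View pics/w6z.png

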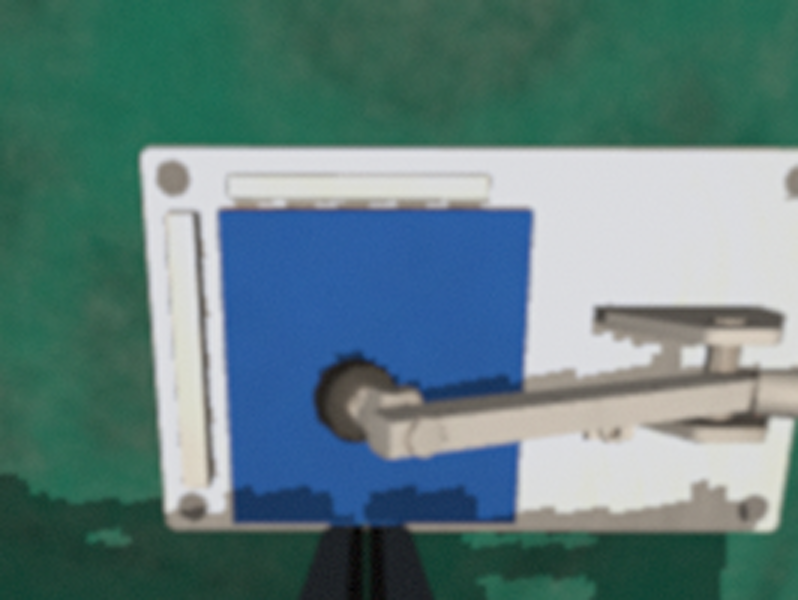

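Call:
jog_arm(
  plan=[0, 0, -0.03, 0, 0, 0, -0.03, 0, 0, 0, -0.03, 0, 0, 0, -0.03, 0, 0, 0, 0, 0],
)

```text
time_s: 8.33
ee_pos: [541.1, 214.9, 38.0]
ee_rot: [-131.4, 90.0, 38.8]
force: [-0.2, 0.5, 0.9]
gripper_width: 0.4
```

```bash
python3 - <<'E'
from h import *
look('w7')
E
```

```text
t 8.3333 nest xy [[-51.92  48.91]] z 37.95 tool y in nest deg -90.0398284940655 tilt [-1.e+00 -1.e-04 -1.e-04] F nest -0.3 0.47 0.92
blue minrect [[-34.0, 75.9000015258789], [-34.0, 17.399999618530273], [29.5, 17.399999618530273], [29.5, 75.9000015258789]] (63.544708251953125, 58.545204162597656) 0.0045127361081540585
edge x at y51 29.52 slope deg -0.01 [29.5 29.5 29.5 29.5 29.5 29.5 29.5 29.5 29.5 29.5 29.5 29.5 29.5]
```

View pics/w7z.png

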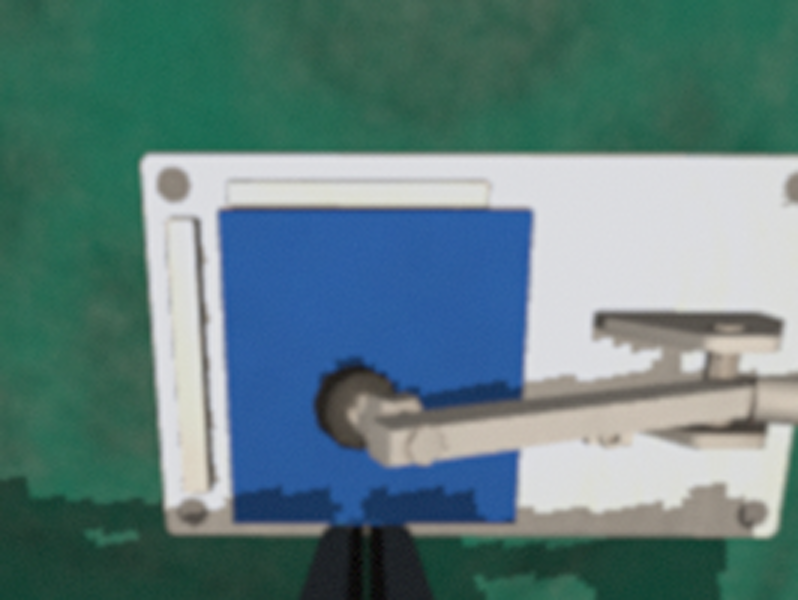

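Call:
jog_arm(
  plan=[0, 0, -0.02, 0, 0, 0, 0, 0],
)

```text
time_s: 8.55
ee_pos: [541.1, 214.9, 37.9]
ee_rot: [-8.6, 90.0, 161.5]
force: [-0.2, 0.6, 1.1]
gripper_width: 0.2
```

Call:
jog_arm(
  plan=[0, 0, -0.02, 0, 0, 0, 0, 0],
)

```text
time_s: 8.72
ee_pos: [541.1, 214.9, 38.0]
ee_rot: [-5.5, 90.0, 164.7]
force: [-0.8, 0.2, 0.1]
gripper_width: 0.6
```

```bash
python3 - <<'E'
from h import *
look('w8')
E
```

```text
t 8.7167 nest xy [[-51.86  48.93]] z 37.98 tool y in nest deg -90.0392809477937 tilt [-1.e+00 -0.e+00  5.e-04] F nest -0.81 0.11 0.1
blue minrect [[-34.0, 76.0], [-34.0, 17.399999618530273], [29.600000381469727, 17.399999618530273], [29.600000381469727, 76.0]] (63.554298400878906, 58.57213592529297) 0.023057198151946068
edge x at y51 29.57 slope deg -0.01 [29.6 29.6 29.6 29.6 29.6 29.6 29.6 29.6 29.6 29.6 29.6 29.6 29.6]
```

View pics/w8z.png

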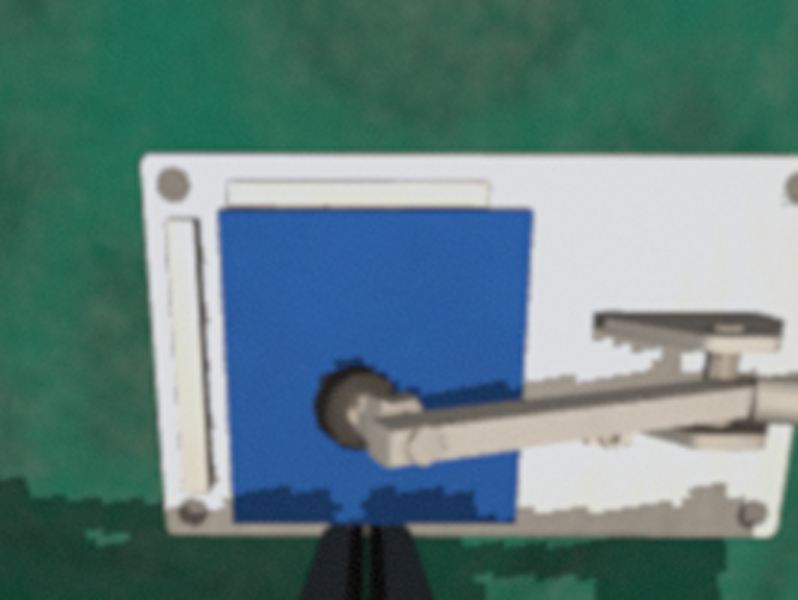

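Call:
jog_arm(
  plan=[0, 0, -0.03, 0, 0, 0, 0, 0],
)

```text
time_s: 8.93
ee_pos: [541.2, 214.9, 37.9]
ee_rot: [4.0, 89.9, 174.2]
force: [-2.7, 1.9, 1.6]
gripper_width: 0.6
```

```bash
python3 - <<'E'
from h import *
st=rep(); print(st['torque'])
E
```

```text
t 8.9333 nest xy [[-51.8   48.89]] z 37.95 tool y in nest deg -90.04638453511112 tilt [-1.0e+00  1.0e-04  1.1e-03] F nest -2.94 1.39 1.56
[ 0.21011796  0.68799487 -0.00206711]
```

Call:
jog_arm(
  plan=[0, 0, 0.1, 0, 0, 0, 0.4, 0, 0, 0, 1, 0, 0, 0, 1.5, 0, -2, 0, 0, 0, -3, 0, 0, 0, -3, 0, 0, 0, 0, 0, 0, 0, 0, 0, 0, 0],
)

```text
time_s: 9.68
ee_pos: [512.7, 220.4, 119.8]
ee_rot: [-149.4, 89.7, 20.8]
force: [-0.3, 0.1, -0.6]
gripper_width: 0.6
```

```bash
python3 - <<'E'
from h import *
look('w9')
im=cv2.imread('pics/w9.png');cv2.imwrite('pics/w9zz.png',cv2.resize(im[60:160,210:390],None,fx=4.4,fy=4.4,interpolation=2))
im=cv2.imread('pics/w8.png');cv2.imwrite('pics/w8zz.png',cv2.resize(im[140:230,210:390],None,fx=4.4,fy=4.4,interpolation=2))
E
```

```text
t 9.6833 nest xy [[-80.83  49.5 ]] z 119.79 tool y in nest deg -90.01697823280836 tilt [-1.     -0.0023 -0.0039] F nest -0.31 0.05 -0.63
blue minrect [[-32.900001525878906, 75.5999984741211], [-32.79999923706055, 17.399999618530273], [28.700000762939453, 17.5], [28.600000381469727, 75.69999694824219]] (61.48824691772461, 58.166259765625) 0.042898982763290405
edge x at y51 28.64 slope deg -0.02 [28.7 28.7 28.7 28.7 28.6 28.6 28.6 28.6 28.6 28.6 28.6 28.6 28.6]
```

View pics/w9z.png

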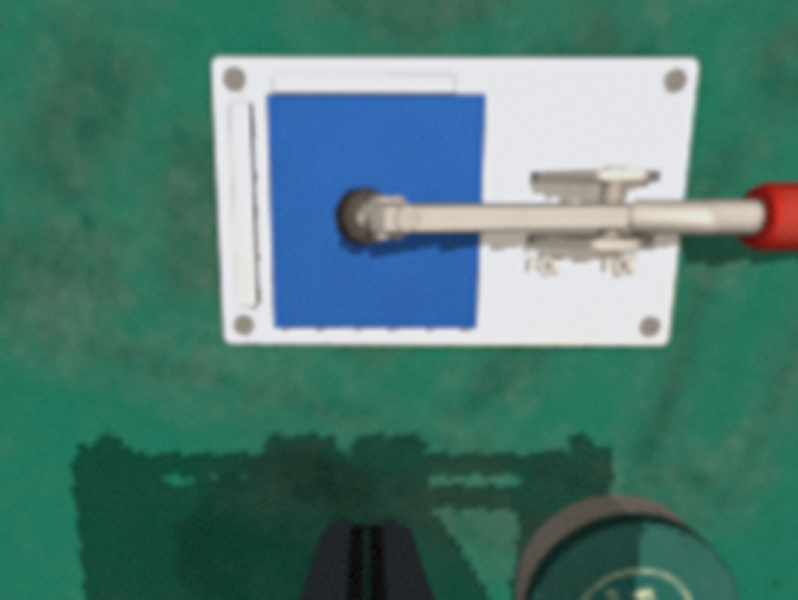

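View pics/w8zz.png

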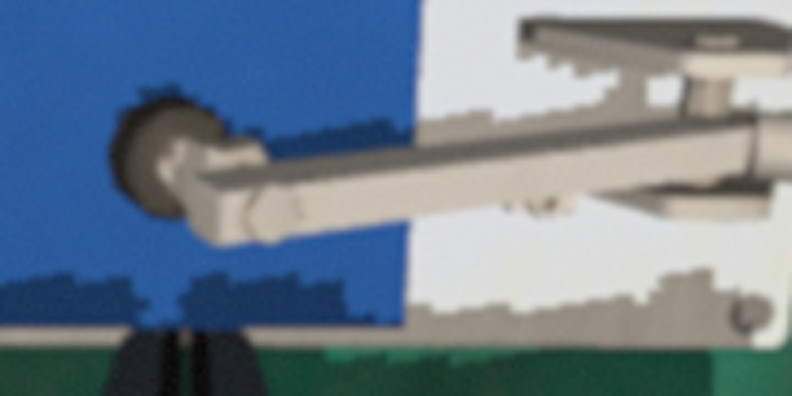

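View pics/w9zz.png

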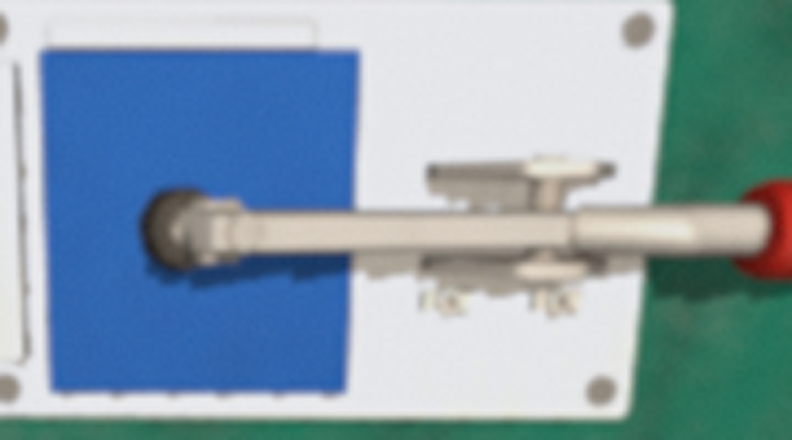

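```bash
python3 - <<'E'
from h import *
rep()
for n,uv in (('w8',[[262.3,188.9],[257,187]]),('w9',[[261,112.7]])):
    d=np.load(f'pics/{n}.npz'); C=cam('wrist',{'ee_pos':d['pos'],'ee_rot':d['rot']})
    o,D=ray(C,uv); on=N(o)[0]; 
    for v in D:
        vn=np.array([v[:2]@xd,v[:2]@yd]); s=(-1.5-on[0])/vn[0]
        print(n,on,o[2],'at x=-1.5: y',on[1]+s*vn[1],'z',o[2]+s*v[2])
shoot('side','s9'); im=cv2.imread('pics/s9.png');cv2.imwrite('pics/s9z.png',cv2.resize(im[140:230,200:300],None,fx=6,fy=6,interpolation=2))
E
```

```text
t 9.7333 nest xy [[-81.77  48.84]] z 118.28 tool y in nest deg -90.02145405271456 tilt [-1.e+00 -4.e-04 -8.e-04] F nest 0.19 -0.32 0.32
w8 [33.52448205 48.39635756] 183.88144847936763 at x=-1.5: y 43.83574719471627 z 68.44034349673038
w8 [33.52448205 48.39635756] 183.88144847936763 at x=-1.5: y 46.039817893234755 z 65.59262302834517
w9 [ 3.90809106 48.66973494] 266.0622591581484 at x=-1.5: y 42.966187581455785 z 74.33852831498112
```

View pics/s9z.png

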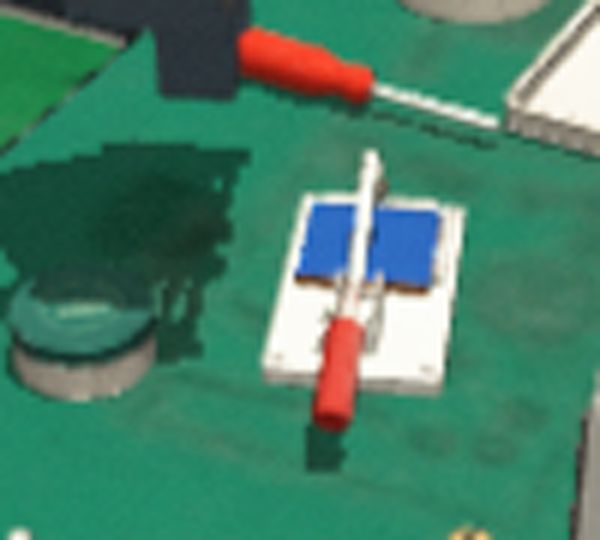

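Call:
jog_arm(
  plan=[0, 0.3, -2, 0, 0, 0.3, -2, 0, 0, 0, -2, 0, 0, 0, -2, 0, 0.9, 0, 0, 0, 0.9, 0, 0, 0, 0, 0, 0, 0, 0, 0, 0, 0],
)

```text
time_s: 10.45
ee_pos: [587.7, 200.2, 98.0]
ee_rot: [24.6, 89.7, -165.2]
force: [0.5, -0.8, 0.4]
gripper_width: 0.2
```

```bash
python3 - <<'E'
from h import *
rep();shoot('wrist','w10');shoot('side','s10'); im=cv2.imread('pics/s10.png');cv2.imwrite('pics/s10z.png',cv2.resize(im[100:220,200:320],None,fx=5,fy=5,interpolation=2))
E
```

```text
t 10.45 nest xy [[-3.46 42.29]] z 98.03 tool y in nest deg -90.01466972616494 tilt [-1.      0.002   0.0044] F nest 0.66 -0.67 0.35
```

View pics/s10z.png

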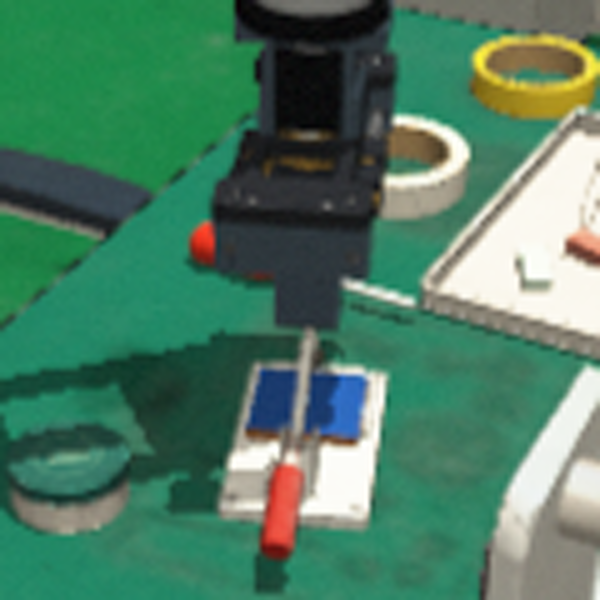

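View pics/w10.png

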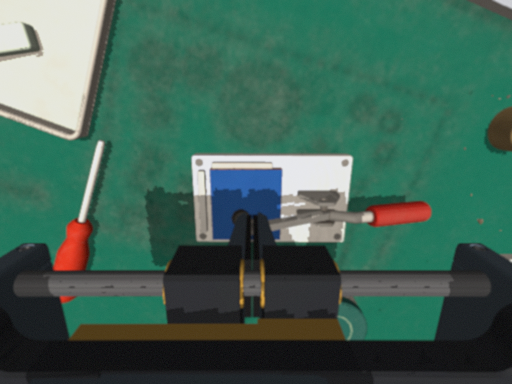

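Call:
jog_arm(
  plan=[0.2, 0, 0, 0, 0.2, 0, 0, 0, 0.2, 0, 0, 0, 0.2, 0, 0, 0, 0.2, 0, 0, 0, 0, 0, 0, 0],
)

```text
time_s: 11.05
ee_pos: [590.4, 202.2, 91.2]
ee_rot: [-107.0, 89.8, 63.1]
force: [-1.8, 4.1, 5.6]
gripper_width: 0.5
```

Call:
jog_arm(
  plan=[0.2, 0, 0, 0, 0.2, 0, 0, 0, 0.2, 0, 0, 0, 0.2, 0, 0, 0, 0, 0, 0, 0],
)

```text
time_s: 11.47
ee_pos: [591.3, 202.7, 83.6]
ee_rot: [-124.2, 89.6, 46.0]
force: [-0.2, 4.8, 5.8]
gripper_width: 0.1
```

```bash
python3 - <<'E'
from h import *
rep();shoot('side','s11');shoot('wrist','w11'); im=cv2.imread('pics/s11.png');cv2.imwrite('pics/s11z.png',cv2.resize(im[100:220,200:320],None,fx=5,fy=5,interpolation=2))
E
```

```text
t 11.4667 nest xy [[-0.4  45.37]] z 83.58 tool y in nest deg -90.0724176605081 tilt [-1.     -0.0052 -0.0036] F nest -0.98 4.74 5.85
```

View pics/s11z.png

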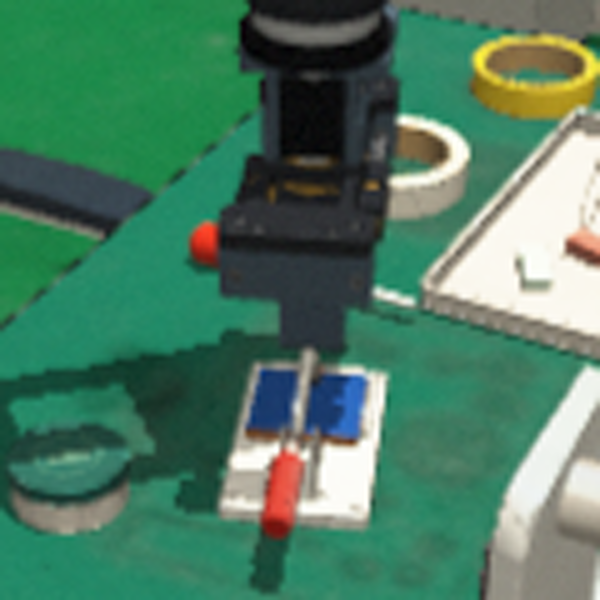

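View pics/w11.png

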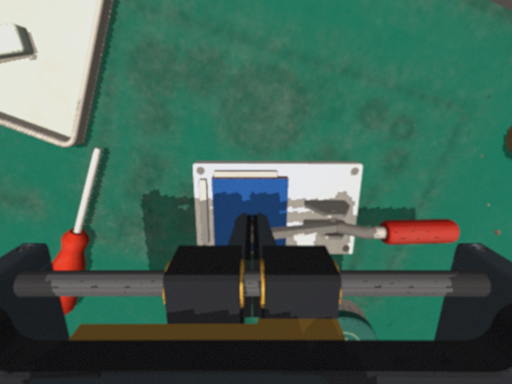

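Call:
jog_arm(
  plan=[0, -0.15, 0, 0, 0, -0.1, 0, 0, 0, 0, 0, 0],
)

```text
time_s: 11.82
ee_pos: [591.3, 203.1, 82.7]
ee_rot: [-157.5, 89.8, 12.7]
force: [1.9, -0.1, 4.1]
gripper_width: 0.5
```

```bash
python3 - <<'E'
from h import *
rep()
E
```

```text
t 11.8167 nest xy [[-0.46 45.8 ]] z 82.74 tool y in nest deg -90.02019335772356 tilt [-1.     -0.001  -0.0025] F nest 1.85 0.19 4.07
```

Call:
jog_arm(
  plan=[0.15, -0.06, 0, 0, 0.15, -0.05, 0, 0, 0.15, -0.05, 0, 0, 0, 0, 0, 0],
)

```text
time_s: 12.15
ee_pos: [591.4, 204.7, 77.4]
ee_rot: [-146.7, 89.9, 23.5]
force: [3.3, 2.1, 3.2]
gripper_width: 1.0
```

Call:
jog_arm(
  plan=[0.15, -0.04, 0, 0, 0.15, -0.04, 0, 0, 0, 0, 0, 0],
)

```text
time_s: 12.4
ee_pos: [591.2, 205.4, 74.3]
ee_rot: [-147.1, 89.9, 23.1]
force: [3.9, 0.9, 4.0]
gripper_width: 0.4
```

```bash
python3 - <<'E'
from h import *
rep()
E
```

```text
t 12.4 nest xy [[-0.9  48.03]] z 74.3 tool y in nest deg -90.03736006793685 tilt [-1.e+00 -5.e-04 -8.e-04] F nest 3.71 1.54 4.0
```

Call:
jog_arm(
  plan=[0.05, -0.02, -0.1, 0, 0.1, -0.02, 0, 0, 0, 0, 0, 0],
)

```text
time_s: 12.65
ee_pos: [591.4, 205.6, 72.6]
ee_rot: [-5.8, 89.9, 164.3]
force: [1.8, 2.1, 4.3]
gripper_width: 0.8
```

Call:
jog_arm(
  plan=[0.1, -0.02, 0, 0, 0, 0, 0, 0],
)

```text
time_s: 12.82
ee_pos: [591.4, 205.8, 71.7]
ee_rot: [-6.4, 89.9, 163.8]
force: [0.7, 3.2, 3.9]
gripper_width: 0.2
```

```bash
python3 - <<'E'
from h import *
rep();shoot('side','s12');shoot('wrist','w12'); im=cv2.imread('pics/s12.png');cv2.imwrite('pics/s12z.png',cv2.resize(im[120:220,210:310],None,fx=6,fy=6,interpolation=2))
im=cv2.imread('pics/w12.png');cv2.imwrite('pics/w12z.png',cv2.resize(im[130:260,170:400],None,fx=3.4,fy=3.4,interpolation=2))
E
```

```text
t 12.8167 nest xy [[-0.77 48.51]] z 71.72 tool y in nest deg -90.04019346380366 tilt [-1.e+00 -1.e-04  9.e-04] F nest 0.15 3.29 3.87
```

View pics/s12z.png

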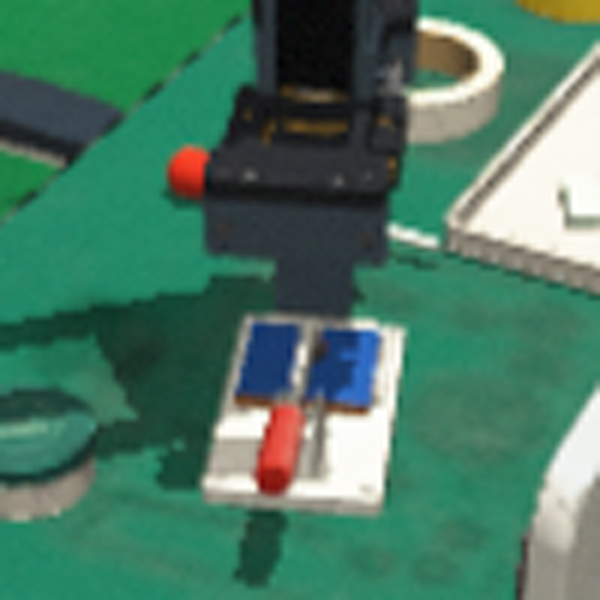

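View pics/w12z.png

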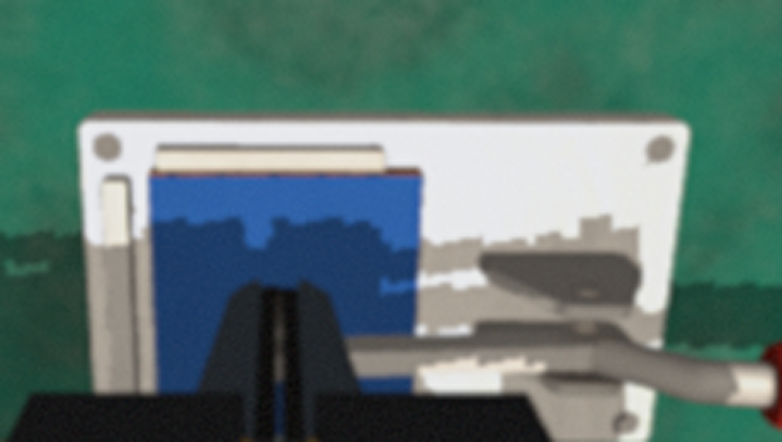

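Call:
jog_arm(
  plan=[0.05, -0.06, 0, 0, 0, 0, 0, 0],
)

```text
time_s: 13.08
ee_pos: [591.5, 205.9, 71.6]
ee_rot: [43.3, 89.9, -146.5]
force: [0.0, 1.5, 6.4]
gripper_width: 0.6
```

Call:
jog_arm(
  plan=[0.05, -0.02, 0, 0, 0, 0, 0, 0],
)

```text
time_s: 13.25
ee_pos: [591.5, 205.9, 71.4]
ee_rot: [51.5, 89.9, -138.3]
force: [-1.5, 0.7, 7.7]
gripper_width: 0.6
```

```bash
python3 - <<'E'
from h import *
rep()
E
```

```text
t 13.25 nest xy [[-0.69 48.63]] z 71.44 tool y in nest deg -90.0205157820263 tilt [-1.e+00  1.e-03  8.e-04] F nest -1.6 0.42 7.74
```

Call:
jog_arm(
  plan=[0.05, 0, 0, 0, 0, 0, 0, 0],
)

```text
time_s: 13.42
ee_pos: [591.5, 206.0, 71.4]
ee_rot: [53.6, 89.9, -136.2]
force: [-1.2, 1.6, 10.4]
gripper_width: 0.6
```

```bash
python3 - <<'E'
from h import *
rep()
E
```

```text
t 13.4167 nest xy [[-0.68 48.68]] z 71.36 tool y in nest deg -90.02320390544718 tilt [-1.e+00  8.e-04  6.e-04] F nest -1.42 1.34 10.41
```

Hard stop: force rises with no travel, so the pad rests on the sample. Draw straight up and back, then check.

Call:
jog_arm(
  plan=[-0.1, 0, 0, 0, -0.2, 0, 0, 0, -0.5, 0, 0, 0, -2, 0, 0, 0, -2, 0, 0, 0, -2, 0, 2, 0, 0, 0, 2.5, 0, 0, 0, 2.5, 0, 0, 0, 1, 0, 0, 0, 0, 0, 0, 0, 0, 0, 0, 0, 0, 0],
)

```text
time_s: 14.42
ee_pos: [514.3, 219.9, 138.3]
ee_rot: [178.7, 90.0, -11.2]
force: [-0.6, -0.7, -0.6]
gripper_width: 0.2
```

```bash
python3 - <<'E'
from h import *
look('w13');shoot('side','s13');shoot('top','t13')
im=cv2.imread('pics/s13.png');cv2.imwrite('pics/s13z.png',cv2.resize(im[150:310,160:310],None,fx=3.7,fy=3.7,interpolation=2))
E
```

```text
t 14.4167 nest xy [[-79.17  49.28]] z 138.31 tool y in nest deg -90.04337343721828 tilt [-1.e+00  0.e+00 -8.e-04] F nest -0.42 -0.81 -0.64
blue minrect [[-32.400001525878906, 75.80000305175781], [-32.400001525878906, 17.600000381469727], [28.5, 17.600000381469727], [28.5, 75.80000305175781]] (60.919612884521484, 58.20326232910156) 0.001748857437632978
edge x at y51 28.52 slope deg -0.01 [28.5 28.5 28.5 28.5 28.5 28.5 28.5 28.5 28.5 28.5 28.5 28.5 28.5]
```

View pics/w13z.png

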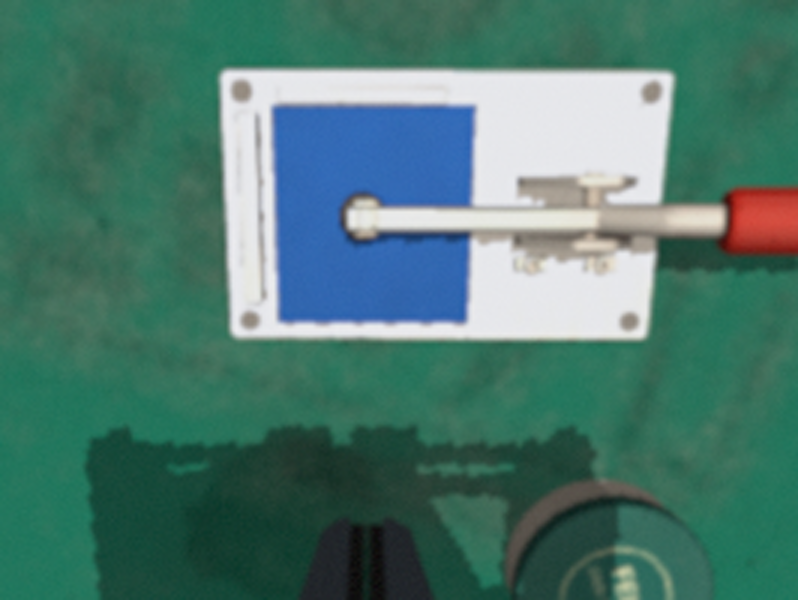

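View pics/s13z.png

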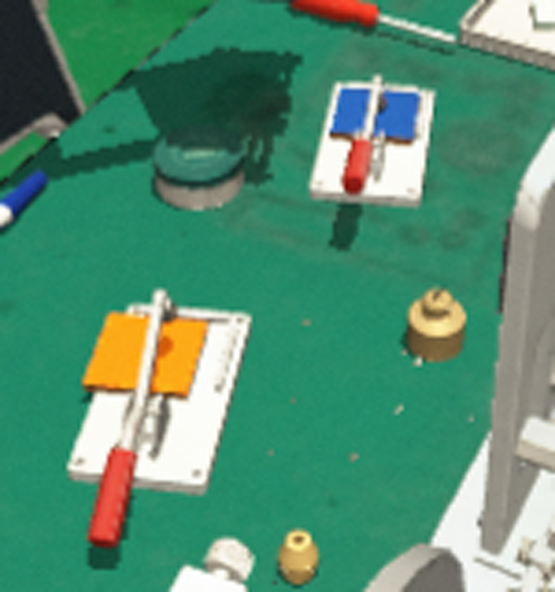

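```bash
python3 - <<'E'
from h import *
d=np.load('pics/w13.npz'); C=cam('wrist',{'ee_pos':d['pos'],'ee_rot':d['rot']})
u=lambda a:np.array(a)/3.+[130,40]-.33
print('base now',N(plane(C,u([[220,70],[674,71],[648,339],[233,338]]),10)).round(1))
print('rail inner',N(plane(C,u([[277,104],[450,104]]),16)).round(1),'blue top edge',N(plane(C,u([[273,105],[474,106]]),18)).round(1))
d=np.load('pics/w4.npz'); C=cam('wrist',{'ee_pos':d['pos'],'ee_rot':d['rot']})
print('base before (w4)',N(plane(C,[[181,61],[410,61],[392,192],[188,191]],10)).round(1))
a=cv2.imread('pics/t13.png'); b=cv2.imread('pics/top0.png'); 
print('s13 vs s0 diff outside nest a');s=cv2.absdiff(cv2.imread('pics/s13.png'),cv2.imread('pics/side0.png')).max(2)
print((s[230:310,165:310]>40).sum())
cv2.imwrite('pics/t13z.png',cv2.resize(a[140:270,120:390],None,fx=2.9,fy=2.9,interpolation=2))
im=cv2.imread('pics/w13.png');cv2.imwrite('pics/w13zz.png',cv2.resize(im[55:160,195:300],None,fx=5.5,fy=5.5,interpolation=0))
E
```

```text
base now [[ 39.9  91.8]
 [ 39.6 -42.4]
 [-40.  -42.7]
 [-39.7  91.7]]
rail inner [[30.  74.7]
 [30.  24.1]] blue top edge [[29.6 75.7]
 [29.3 17.3]]
base before (w4) [[ 39.3  90.7]
 [ 39.1 -41.1]
 [-39.8 -42.4]
 [-39.1  91.9]]
s13 vs s0 diff outside nest a
0
```

View pics/t13z.png

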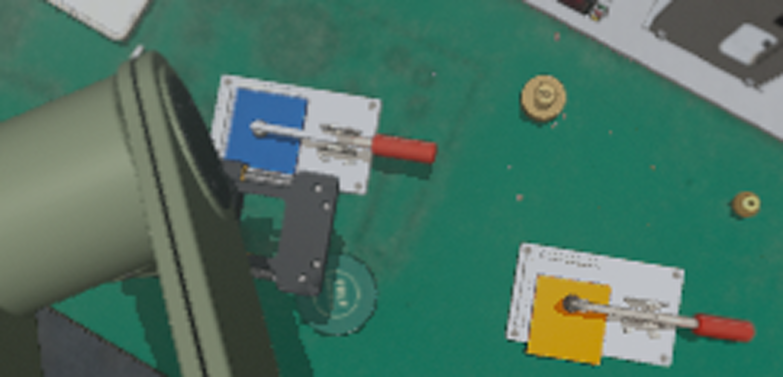

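View pics/w13zz.png

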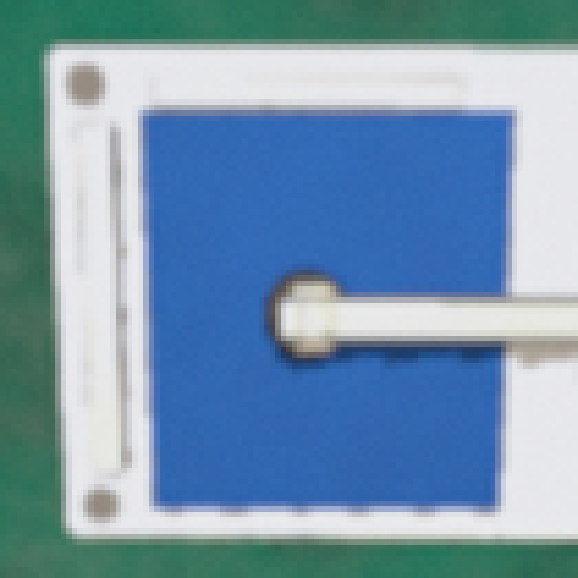

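```bash
python3 - <<'E'
from workcell import env
print(env.job_done(), env.state()['time_s'])
E
```

```text
the job is handed in; nothing more can be done
the job is handed in; nothing more can be done
```

The blue sample now lies flat against nest_a's side rail, the clamp pad rests on it, and the job is handed in. My last images were taken at about 14.5 s, well under the 35 s limit.

**Slide:** I pushed the free edge with closed fingertips until the sample stopped against the rail, at about 3 N. In the last image its edge measured 29.3–29.6 mm and the rail face 30.0 mm, square to within 0.1°.

**Clamp:** I pressed the arm down until it stopped moving and the force rose to about 10 N. The fingertips were then 46.4 mm over the bench; I expected about 46.8 mm with the pad resting on the sample. I then drew back up and clear.

**Last checks:**
- **Nest_a:** its corners are within about 1 mm of where they started, which is the accuracy of the measurement.
- **Nest_b and orange sample:** the side camera showed no change in the area around nest_b and its orange sample.
- **Other objects:** I did not touch any of them. The brass weight, collet and tin look in place, and I did not measure the screwdriver again.

**Checks that disagreed:**
- **Sample edge:** the automatic colour outline put the sample's rail-side edge at 28.5 mm, about 1 mm short of the rail. I attribute that to bright light at the edge, because the close-up showed no gap.
- **Side force:** partway through the press there was a sideways force of up to about 5 N on the clamp arm. I eased it off, and the nest did not shift.

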